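# Restock the tea caddy from the delivery carton

### The arm

A 6-joint arm with a two-finger parallel gripper is mounted at the origin on the work surface. World frame = base frame: x ahead of the robot, y to its left, z up, the work surface at z = 0. Lengths are in mm, angles in rad, forces in N, time in s.
With the tool pointing down it reaches from about 300 to 775 mm from the base axis. Payload 14.6 kg.
Tool frame: the origin (TCP) lies on the centre line of the jaws, within the pads' length; the fingertips stand manip.finger_overhang ahead of it and the grasp point (between the pads) lies 11 mm behind it (manip.finger_overhang is the distance from the TCP to the fingertips, in mm); y points along the fingers, x is the direction in which the jaws open and shut, and the axes are right-handed (so a half turn about y gives the same grasp; the last joint's range is limited). The gripper opens to 94 mm and grips with 3 to 60 N. Pads are 16 mm wide; open, the fingers measure 119 mm over their backs; the gripper's body (75 mm by 177 mm) begins 78 mm behind the grasp point.
Start: joints at [1.267, 0.3, 1.521, -0, 1.321, -0.067], TCP at [129.024, 534.642, 213.446] pointing down, gripper open.
Joint ranges: [-3.03, 3.03], [-0.79, 2.21], [0.23, 2.52], [-1.04, 4.18], [0, 3.07], [-2.55, 2.55]. Speed limits (rad/s): [2.22, 2.22, 2.57, 3.14, 3.14, 3.14].

### API

Orientations are given as [roll, pitch, yaw] about the fixed x, y, z axes, in that order (R = Rz(yaw) Ry(pitch) Rx(roll)).
In Python, from cell import monitor, viewer, ticket, manip gives the robot as it stands.
- The arm moves only by the shell command python3 -m jog 'ROWS' [FORCE]. ROWS is JSON, a list of rows, each an object of numbers: "grip": the finger opening in cm, from 0 to 9.4; "dx", "dy", "dz": the shift along the tool's x, y, z in cm; "spin": the turn about the tool's y in degrees. In form: [{"grip": .., "dx": .., "dy": .., "dz": .., "spin": ..}, ...]. A call has 1 to 20 rows; each row is the pose to reach, as a shift and turn from the pose commanded when the call began, along the tool's axes at that moment; what a row does not reach only later rows make up. A row lasts 1/8 s, in which the tool goes at most 62.5 mm and 10.7 degrees, less where a joint would pass 70% of its speed; a pose out of reach is approached as far as the arm can. A call with a gripper value outside its range is refused whole. The fingers move at their own pace and stop on an object; FORCE is the grip in N (left out, the last holds). Time passes only in rows, so rows that repeat a pose let the fingers close. It gives the time, the measured TCP pose, the force and the opening at its end, in the units of the state.
- monitor.read_state(): the state, without advancing time (a new reading comes with each control period).
- viewer.camera(name): name is "scene" or "top"; returns a dict with "color" (420x560x3 uint8, red, green, blue), "vertical_fov" (degrees; the focal length in pixels is half the picture's height over the tangent of half this angle, whatever the lens; pixels are square), "cx", "cy" (the principal point, pixels), "rvec" (rotation vector, rad) and "tvec" (3), from world to camera coordinates, as OpenCV has them. Camera axes: x right, y down, z forward; pixel columns grow to the right and rows downward; lengths in mm; the calibration is good to about 2 mm. A picture is of the moment at which its call begins. There is no depth.
- ticket.sign_off(): hands the job in, once; it reports no verdict.
The state is a dict: "clock": time; "joints": joint angles; "qd": joint speeds; "effort": joint torques, N m; "eef_pos": TCP position; "eef_rot": TCP orientation; "wrist_force": force on the tool from outside, world axes, zero at the start; "moment": the same for the moment, N m; "finger_gap": finger opening in mm.
Only numpy, scipy, OpenCV 4.12 (cv2) and the standard library are available. Lean on these libraries where they do the work, as an engineer would, in place of code of your own. Each camera call takes 0.05 s, during which the arm holds its last target. There are 200 camera calls.

### The job

Open the wooden tea caddy by raising the grip end of its sliding lid over the stop lip, drawing the lid out of its grooves and laying it flat, grip up, in the middle of the bamboo mat. Fold both flaps of the cardboard carton right back, then move every tea tin from the carton into the caddy, each resting down on the caddy's floor and none piled on another. Leave the other kitchen things where they are.

Things in the scene. Friction and masses are not known exactly. Their poses are not given: they have to be found in the camera images.
- caddy: fixed open-topped wooden tea caddy, 216 (x) x 120 (y) mm. Origin: centre of its underside; -x is its front (lip end, facing the robot). Inside 200 x 100 mm, floor 6 mm thick. Walls rise to ledges 74 mm high on which the lid rests; 4 mm guides beside the lid rise to 80 mm. The lid cannot be lifted straight out; drawn 85 mm forward it is clear of the rails.
- caddy_rails (a point): middle of the caddy's rear part between two dark rails, at their top (91 mm high). The rails cover x 29 to 108 mm of the caddy, underside 86 mm high, reach 12 mm in from its outside (96 mm free between them) and form grooves 12 mm high for the 6 mm lid, so its front end can be tipped up at most about 15 mm. Rear wall 91 mm high.
- caddy_lip (a point): middle of the top edge of the dark stop lip across the caddy's front, 80 mm high, 4 mm thick, 6 mm above the ledges: the lid's front edge sits behind it (1.5 mm play)
- slide_lid: loose bamboo sliding lid, 205 x 108 x 6 mm, about 0.14 kg. Origin: centre of its underside, z up through the grip, x along its length; its front end (grip end) is at -x. At the start it lies shut in the caddy, parallel to it. 2 mm play on each side.
- slide_lid_front (a point): middle of the lid's front lower edge (102.5 mm from the lid's origin along its -x)
- slide_lid_grip (a point): grip point in the dark upright bar on the lid: the bar is 14 mm (lid x) x 60 mm (lid y) and stands 32 mm above the lid's top face (6 to 38 mm above its underside), centred 70 mm in front of the lid's origin; this point is 24 mm above the underside
- bamboo_mat: fixed slatted bamboo mat, 260 (x) x 170 (y) x 4 mm, origin: centre of its underside
- carton: fixed cardboard carton, 208 (x) x 138 (y) mm outside, walls 4 mm, 84 mm high, floor 4 mm thick; origin: centre of its underside. The tins stand in it in a row along its x, about 48 mm apart. Flaps are hinged on the top edges of its two long sides (+y left, -y right), 69 mm from its middle, 85 mm high.
- flap_left (a joint): angle of the carton's left flap (+y side; 200 mm long, 55 mm hinge to free edge, 3 mm thick): 0 = level, shut, 1.57 = upright, 3.14 = folded back level outwards, stop at 3.6. Starts ajar at 0.6 to 1.0, over 40 mm free between the flaps; a stiff hinge (0.02 N m) keeps it where left. A level push on the edge of a low flap can jam by friction: follow the edge's arc, up and out.
- flap_left_edge (a point): middle of the left flap's free edge
- flap_right (a joint): the same for the right flap, hinged on the carton's -y side
- flap_right_edge (a point): middle of the right flap's free edge
- tin1: loose green tea tin, box 44 (x) x 40 (y) x 62 (z) mm, about 0.11 kg; origin at its centre. Three or four tins are present; an absent one reads None.
- tin2: red tea tin, same size
- tin3: yellow tea tin, same size
- tin4: blue tea tin, same size
- kettle: bystander: grey plastic kettle, 190 mm high, 80 mm radius, origin under its centre
- teapot: bystander: stoneware teapot with lid, 125 mm high, 70 mm radius, spout and handle to 110 mm
- enamel_mug: bystander: blue enamel mug, 80 mm high, 40 mm radius, on the bamboo coaster
- coaster: bystander: bamboo coaster, 100 mm across, 8 mm thick
- strainer: bystander: steel strainer, 72 mm bowl, 25 mm high, handle to 120 mm along its x
- silicone_lid: bystander: red silicone lid, 108 mm across, 24 mm high with its knob
- sugar_jar: bystander: glass sugar jar, 72 mm across, 100 mm high
Mind the look-alikes: they are no part of the job. Of the things shaped like the tin3, the yellow one is meant.

How it is judged:
By the outcome, as a careful person would: the job done as asked, in the order asked, and still so for the second after the job is handed in, with the robot touching nothing.
Of tin1, tin2, tin3, tin4 only 3 to 4 are there at a start; the rules pass over those that are not, and their reading is None.
At some moment in a run one of slide_lid may be knocked a few centimetres aside while the robot is not near it.
Once in a run the grip may slacken for a moment while it holds something.
It also fails if it takes over 210 s, if anything falls off the work surface, if the arm or the gripper's body presses on something with over 40 N, if the wrist force passes 120 N, or if a joint passes its speed limit or range.

## Working session

There is one attempt and no reset: what is moved stays moved. The work goes in short steps, Python scripts to look and compute and a shell command to move; the robot and the scene stay as the last step left them, time stands still between calls to the robot, and variables do not carry over. Pictures are saved under pics/ and viewed, about 12 in all and at most 16, crops included, and the job is handed in when it is done.

```bash
ls; mkdir -p pics
cat > h.py <<'E'
import numpy as np, cv2
from cell import monitor, viewer, ticket, manip
def snap(name,fn,crop=None,scale=1):
    c=viewer.camera(name); im=cv2.cvtColor(c["color"],cv2.COLOR_RGB2BGR)
    np.savez('pics/'+fn+'.npz',**{k:np.array(v) for k,v in c.items()})
    save(im,fn,crop,scale); return c
def save(im,fn,crop=None,scale=1):
    if crop: x0,y0,x1,y1=crop; im=im[y0:y1,x0:x1]
    if scale!=1: im=cv2.resize(im,None,fx=scale,fy=scale,interpolation=cv2.INTER_CUBIC)
    cv2.imwrite('pics/'+fn+'.png',im)
def load(fn): return dict(np.load('pics/'+fn+'.npz'))
def K(c):
    h=c["color"].shape[0]; f=h/2/np.tan(np.radians(float(c["vertical_fov"]))/2)
    return np.array([[f,0,float(c["cx"])],[0,f,float(c["cy"])],[0,0,1]])
def at(c,px,z):
    "world xy at height z of pixel(s)"
    R,_=cv2.Rodrigues(np.array(c["rvec"],float)); t=np.array(c["tvec"],float).ravel()
    o=-R.T@t; out=[]
    for p in np.atleast_2d(px):
        d=R.T@np.linalg.inv(K(c))@np.array([p[0],p[1],1.]); out.append(o+d*(z-o[2])/d[2])
    return np.round(np.array(out),1)
def tri(c1,p1,c2,p2):
    P=[]
    for c in(c1,c2):
        R,_=cv2.Rodrigues(np.array(c["rvec"],float)); P.append(K(c)@np.c_[R,np.array(c["tvec"],float).ravel()])
    X=cv2.triangulatePoints(P[0],P[1],np.array(p1,float).reshape(2,1),np.array(p2,float).reshape(2,1)); return np.round((X[:3]/X[3]).ravel(),1)
def proj(c,pts):
    return np.round(cv2.projectPoints(np.atleast_2d(np.array(pts,float)),np.array(c["rvec"],float),np.array(c["tvec"],float),K(c),None)[0][:,0],1)
E
python3 - <<'E'
from h import *
for n in("top","scene"):
    c=snap(n,n+'0',scale=1.42); print(n,c["vertical_fov"],c["cx"],c["cy"],c["rvec"],c["tvec"])
print(manip.finger_overhang); print({k:np.round(v,3) for k,v in monitor.read_state().items()})
E
```

```text
pics
top 45.31525377941066 280.5999796113317 204.706911383479 [ 2.08900293 -2.14928557  0.19619758] [  34.99641814  576.14292522 1983.07147413]
scene 53.27791677452786 278.6145066950926 213.09719944229644 [ 2.1921344   1.31794494 -0.45776147] [-260.5327305  -337.0035245  1661.09342535]
8.0
{'clock': np.float64(0.1), 'joints': array([ 1.267,  0.3  ,  1.522, -0.   ,  1.321, -0.067]), 'qd': array([-0.002, -0.002, -0.001, -0.   ,  0.   , -0.001]), 'effort': array([ 1.0000e-03, -5.3264e+01, -3.5329e+01,  7.1000e-02,  2.3000e-02,
       -0.0000e+00]), 'eef_pos': array([128.961, 534.438, 212.955]), 'eef_rot': array([-1.571e+00,  1.000e-03,  1.334e+00]), 'wrist_force': array([-0.367, -0.346, -0.093]), 'moment': array([-0.001,  0.067,  0.047]), 'finger_gap': np.float64(93.861)}
```

View pics/top0.png

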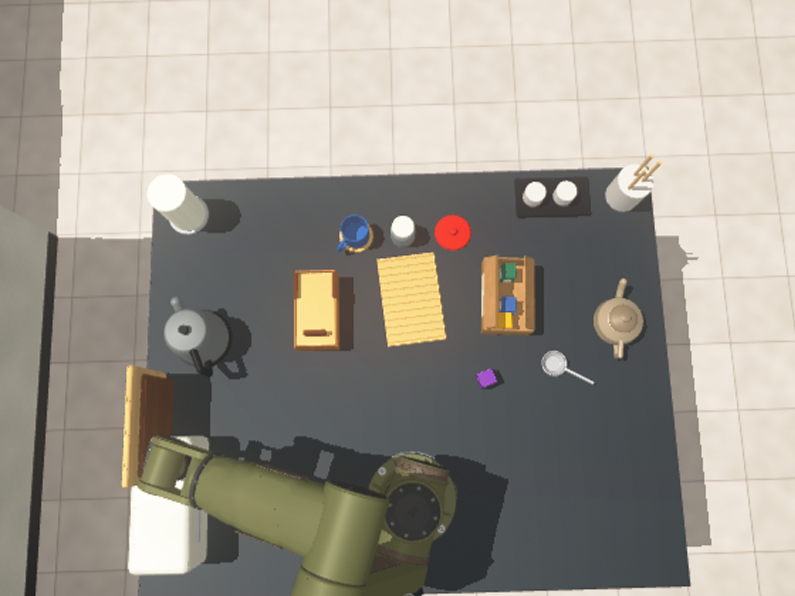

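View pics/scene0.png

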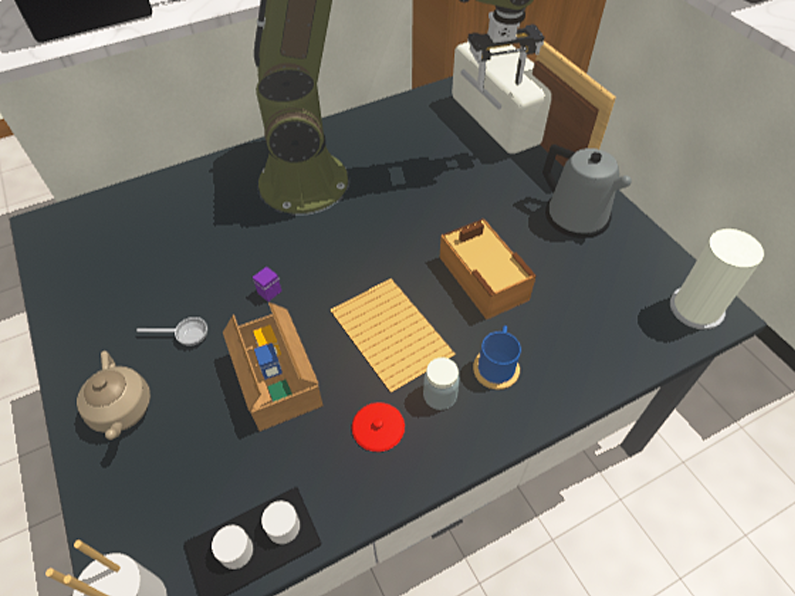

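The top view has the caddy at about (317,310), the mat at (411,298), and the carton at (508,295) with green, blue and yellow tins. A purple look-alike lies at (487,378), outside the carton. I'll enlarge the caddy, mat and carton.

Run:
```python
from h import *
c=load('top0'); im=cv2.cvtColor(c["color"],cv2.COLOR_RGB2BGR)
save(im,'topz',(195,165,395,285),4)
c2=load('scene0'); im=cv2.cvtColor(c2["color"],cv2.COLOR_RGB2BGR)
save(im,'scenez',(145,140,385,310),3.3)
```

```text
(no output)
```

View pics/topz.png

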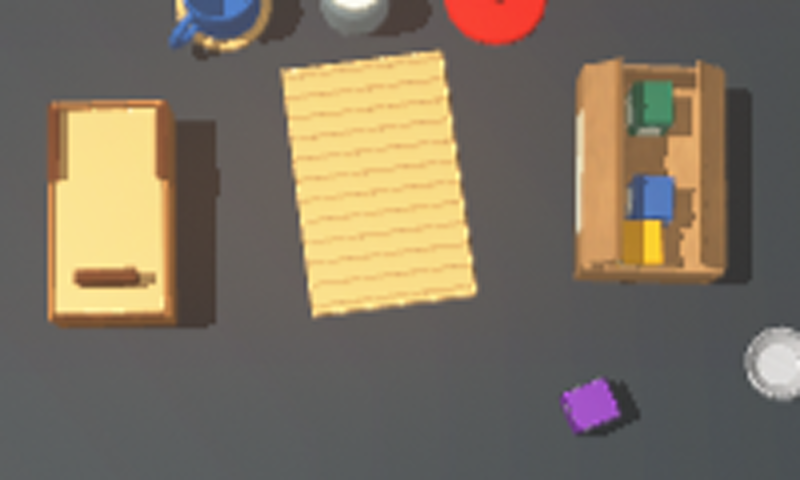

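View pics/scenez.png

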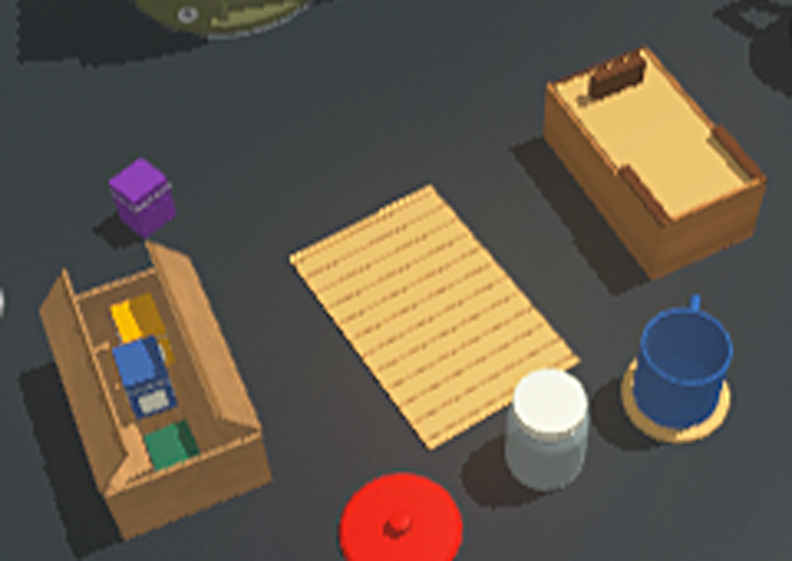

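```bash
cat >> h.py <<'E'
def tz(*p): return (np.array(p,float)+.5)/4-.5+[195,165]
E
python3 - <<'E'
from h import *
c=load('top0')
print('caddy top rear', at(c,tz((50,101),(171,101)),91), 'front', at(c,tz((51,324),(175,324)),80))
g=at(c,tz((75,269),(137,267),(139,283),(77,287)),74+38); print('grip top',g,g.mean(0))
m=at(c,tz((282,70),(442,51),(476,294),(314,317)),4); print('mat',m,m.mean(0))
k=at(c,tz((620,62),(580,280),(720,282)),84); print('carton',k)
print('flapedges',at(c,tz((622,62),(622,268),(699,62),(699,265)),125))
print('hinges',at(c,tz((577,72),(575,278),(724,72),(724,282)),85))
print('green',at(c,tz((653,82),(673,132),(653,106)),66),'blue',at(c,tz((652,198)),66),'yellow',at(c,tz((642,243)),66))
s=load('scene0')
def sz(p): return (np.array(p,float)+.5)/3.3-.5+[145,140]
for n,a,b in [('edgeL near',(622,268),(148,242)),('edgeL far',(622,62),(220,430)),('edgeR near',(699,265),(65,270)),('edgeR far',(699,62),(130,425)),('caddy fr left',(51,324),(645,46)),('fr right',(175,324),(547,85)),('rear left',(50,101),(765,182)),('rear r',(171,101),(665,222)),('grip L end',(76,276),(643,55)),('grip R end',(138,275),(592,70)),
 ('blue',(652,198),(138,358)),('yellow',(642,243),(135,315))]:
    print(n,tri(c,tz(a)[0] if 0 else tz(a).ravel(),s,sz(b)))
E
```

```text
caddy top rear [[639.1 311.   91. ]
 [635.5 189.8  91. ]] front [[416.3 311.7  80. ]
 [412.8 189.5  80. ]]
grip top [[465.8 283.5 112. ]
 [466.  223.  112. ]
 [450.2 221.2 112. ]
 [448.  281.6 112. ]] [457.5   252.325 112.   ]
mat [[ 685.    80.9    4. ]
 [ 700.5  -87.4    4. ]
 [ 443.3 -112.8    4. ]
 [ 424.4   53.8    4. ]] [563.3   -16.375   4.   ]
carton [[ 663.9 -262.    84. ]
 [ 444.4 -210.8   84. ]
 [ 438.5 -348.5   84. ]]
flapedges [[ 654.1 -258.3  125. ]
 [ 449.7 -247.3  125. ]
 [ 651.8 -334.   125. ]
 [ 450.5 -321.8  125. ]]
hinges [[ 654.7 -218.2   85. ]
 [ 446.4 -205.9   85. ]
 [ 650.3 -365.7   85. ]
 [ 438.2 -352.2   85. ]]
green [[ 646.4 -296.8   66. ]
 [ 594.2 -314.    66. ]
 [ 621.6 -295.4   66. ]] blue [[ 527.3 -289.1   66. ]] yellow [[ 482.1 -276.5   66. ]]
edgeL near [ 450.7 -245.8  121.1]
edgeL far [ 657.5 -259.2  111.9]
edgeR near [ 450.3 -320.8  126.9]
edgeR far [ 644.9 -326.4  156.2]
caddy fr left [418.  314.6  75. ]
fr right [415.4 193.7  73.3]
rear left [639.6 311.3  88.1]
rear r [636.6 192.5  93.6]
grip L end [459.2 283.2 113.5]
grip R end [457.7 222.5 120.2]
blue [ 527.2 -290.1   65.4]
yellow [ 482.  -277.    66.2]
```

Run:
```python
from h import *
c=load('top0'); im=c["color"].astype(int)
hsv=cv2.cvtColor(c["color"],cv2.COLOR_RGB2HSV)
y=((hsv[...,0]>15)&(hsv[...,0]<30)&(im[...,0]>215)&(im[...,2]>80)).astype(np.uint8)
for n,(x0,y0,x1,y1),z in [('lid',(203,185,245,250),80),('mat',(262,175,318,248),4)]:
    m=np.zeros_like(y); m[y0:y1,x0:x1]=y[y0:y1,x0:x1]
    cs,_=cv2.findContours(m,0,1); k=max(cs,key=cv2.contourArea)
    P=at(c,k[:,0].astype(float),z)[:,:2].astype(np.float32)
    r=cv2.minAreaRect(P); print(n,r, cv2.boundingRect(k))
    if n=='lid':
        for u in range(y0,y1,4):
            xs=np.where(m[u])[0]
            if len(xs): print(at(c,[[xs.min()-.5,u],[xs.max()+.5,u]],z)[:,:2].ravel(),end=' ')
print()
# gradient-based outer caddy edges against dark table (left edge, lum)
g=cv2.cvtColor(c["color"],cv2.COLOR_RGB2GRAY).astype(float)
rows=np.arange(196,244)
ed=[]
for u in rows:
    s=np.abs(np.diff(g[u,200:214])); j=np.arange(200,213)+.5
    ed.append(at(c,[[ (s*j).sum()/s.sum(),u]],80)[0,:2])
ed=np.array(ed); print('left outer edge slope dy/dx',np.polyfit(ed[:,0],ed[:,1],1))
```

```text
lid ((529.7457275390625, 253.49313354492188), (104.02818298339844, 203.39700317382812), 89.39049530029297) (209, 192, 27, 51)
[628.2 295.1 625.6 206.5] [611.7 295.1 609.1 206.7] [595.3 295.1 592.7 206.9] [579.  295.2 576.4 207. ] [562.7 295.2 560.1 207.2] [546.8 307.2 543.7 199.4] [530.6 307.2 527.5 199.6] [514.5 307.2 511.4 199.7] [498.4 307.2 495.3 199.9] [482.3 307.3 479.2 200.1] [466.3 307.3 463.2 200.2] [450.4 307.3 447.3 200.4] [434.5 307.3 431.4 200.6] mat ((564.409423828125, -15.1893310546875), (258.7161865234375, 168.26512145996094), 5.806189060211182) (266, 178, 48, 66)

left outer edge slope dy/dx [-7.21176797e-02  3.44712754e+02]
```

```bash
cat >> h.py <<'E'
def go(*tgt):
    "tgt: (x,y,z,yaw) list -> rows (cm, deg) from the measured pose"
    s=monitor.read_state(); p=np.array(s["eef_pos"]); yaw=s["eef_rot"][2]
    cx,sx=np.cos(yaw),np.sin(yaw)
    print('t',round(s['clock'],2),'pos',p.round(1),'yaw',round(yaw,4),'gap',round(s['finger_gap'],1),'F',np.round(s['wrist_force'],1))
    for t in tgt:
        d=np.array(t[:3])-p
        print(t,'-> dx %.2f dy %.2f dz %.2f spin %.1f  dist %.0f'%((d[0]*cx+d[1]*sx)/10,-d[2]/10,(-d[0]*sx+d[1]*cx)/10,-np.degrees(t[3]-yaw),np.linalg.norm(d)))
E
python3 -c "
from h import *
go((458,252.5,213,1.571),(458,252.5,130,1.571),(458,252.5,92,1.571))"
```

```text
t 0.1 pos [129.  534.4 213. ] yaw 1.334 gap 93.9 F [-0.4 -0.3 -0.1]
(458, 252.5, 213, 1.571) -> dx -19.69 dy -0.00 dz -38.60 spin -13.6  dist 433
(458, 252.5, 130, 1.571) -> dx -19.69 dy 8.30 dz -38.60 spin -13.6  dist 441
(458, 252.5, 92, 1.571) -> dx -19.69 dy 12.10 dz -38.60 spin -13.6  dist 450
```

```bash
python3 -m jog '[{"dx":-5,"dz":-9.7,"spin":-7},{"dx":-10,"dz":-19,"spin":-13.6},{"dx":-19.69,"dz":-38.6,"spin":-13.6},{"dx":-19.69,"dz":-38.6,"spin":-13.6},{"dx":-19.69,"dz":-38.6,"spin":-13.6},{"dx":-19.69,"dz":-38.6,"spin":-13.6},{"dx":-19.69,"dz":-38.6,"spin":-13.6},{"dx":-19.69,"dz":-38.6,"spin":-13.6},{"dx":-19.69,"dz":-38.6,"spin":-13.6},{"dx":-19.69,"dz":-38.6,"spin":-13.6,"dy":6},{"dx":-19.69,"dz":-38.6,"spin":-13.6,"dy":6}]'
python3 - <<'E'
from h import *
c=snap('scene','s1',(300,110,420,230),4)
go((458,252.5,92,1.571))
E
```

```text
t 0.15 pos [129.  534.5 213. ] yaw 1.334 gap 93.8 F [0.8 0.6 0.5]
(458, 252.5, 92, 1.571) -> dx -19.69 dy 12.10 dz -38.60 spin -13.6  dist 450validation failed for argument at $[0]...
```

View pics/s1.png

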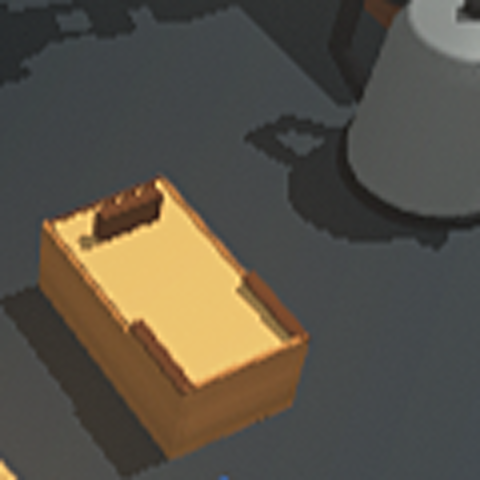

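The move was refused because every row needs all five keys, so this picture shows the closed caddy with nothing moved. I'll send it again with full rows.

```bash
python3 -m jog '[{"grip":9.4,"dx":-5,"dy":0,"dz":-9.7,"spin":-7},{"grip":9.4,"dx":-10,"dy":0,"dz":-19,"spin":-13.6},{"grip":9.4,"dx":-19.69,"dy":0,"dz":-38.6,"spin":-13.6},{"grip":9.4,"dx":-19.69,"dy":0,"dz":-38.6,"spin":-13.6},{"grip":9.4,"dx":-19.69,"dy":0,"dz":-38.6,"spin":-13.6},{"grip":9.4,"dx":-19.69,"dy":0,"dz":-38.6,"spin":-13.6},{"grip":9.4,"dx":-19.69,"dy":0,"dz":-38.6,"spin":-13.6},{"grip":9.4,"dx":-19.69,"dy":0,"dz":-38.6,"spin":-13.6},{"grip":9.4,"dx":-19.69,"dy":0,"dz":-38.6,"spin":-13.6},{"grip":9.4,"dx":-19.69,"dy":6,"dz":-38.6,"spin":-13.6},{"grip":9.4,"dx":-19.69,"dy":6,"dz":-38.6,"spin":-13.6}]'
python3 - <<'E'
from h import *
c=snap('scene','s2',(300,90,420,210),4)
go((458,252.5,92,1.571))
E
```

```text
clock: 1.52
eef_pos: [455.5, 252.9, 150.7]
eef_rot: [-1.565, 0.003, 1.573]
wrist_force: [-0.5, 0.2, 1.0]
finger_gap: 94.0
t 1.57 pos [456.9 253.3 153.4] yaw 1.5729 gap 93.9 F [-0.2  0.2  0.2]
(458, 252.5, 92, 1.571) -> dx -0.08 dy 6.14 dz -0.11 spin 0.1  dist 61
```

View pics/s2.png

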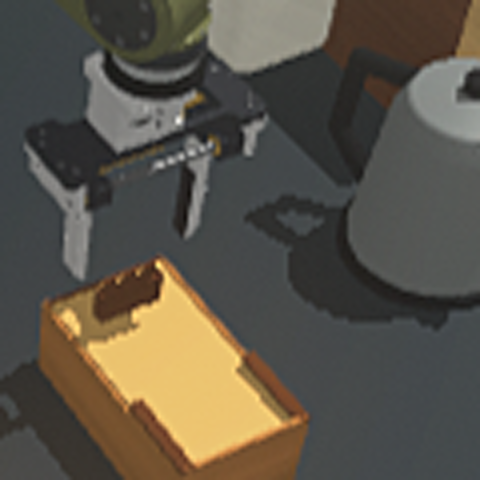

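The jaws straddle the bar, centred over it. I'll lower and close.

```bash
python3 -m jog '[{"grip":9.4,"dx":0,"dy":3,"dz":0,"spin":0},{"grip":9.4,"dx":0,"dy":5,"dz":0,"spin":0},{"grip":9.4,"dx":0,"dy":6.1,"dz":0,"spin":0},{"grip":9.4,"dx":0,"dy":6.1,"dz":0,"spin":0},{"grip":5.6,"dx":0,"dy":6.1,"dz":0,"spin":0},{"grip":5.6,"dx":0,"dy":6.1,"dz":0,"spin":0},{"grip":5.6,"dx":0,"dy":6.1,"dz":0,"spin":0},{"grip":5.6,"dx":0,"dy":6.1,"dz":0,"spin":0},{"grip":5.6,"dx":0,"dy":6.1,"dz":0,"spin":0},{"grip":5.6,"dx":0,"dy":6.1,"dz":0,"spin":0}]' 25
```

```text
clock: 2.82
eef_pos: [458.1, 252.7, 92.6]
eef_rot: [-1.571, -0.0, 1.571]
wrist_force: [-1.4, 0.1, 3.2]
finger_gap: 59.9
```

```bash
python3 -m jog '[{"grip":5.6,"dx":0,"dy":-0.3,"dz":0,"spin":0},{"grip":5.6,"dx":0,"dy":-0.6,"dz":0,"spin":0},{"grip":5.6,"dx":0,"dy":-0.9,"dz":0,"spin":0},{"grip":5.6,"dx":0,"dy":-1.0,"dz":0,"spin":0},{"grip":5.6,"dx":0,"dy":-1.0,"dz":0,"spin":0},{"grip":5.6,"dx":0,"dy":-1.0,"dz":0,"spin":0}]'
python3 - <<'E'
from h import *
c=snap('scene','s3',(300,100,400,200),5)
E
```

```text
clock: 3.58
eef_pos: [458.0, 252.6, 102.4]
eef_rot: [-1.571, 0.0, 1.571]
wrist_force: [1.3, -0.7, -2.6]
finger_gap: 59.7
```

View pics/s3.png

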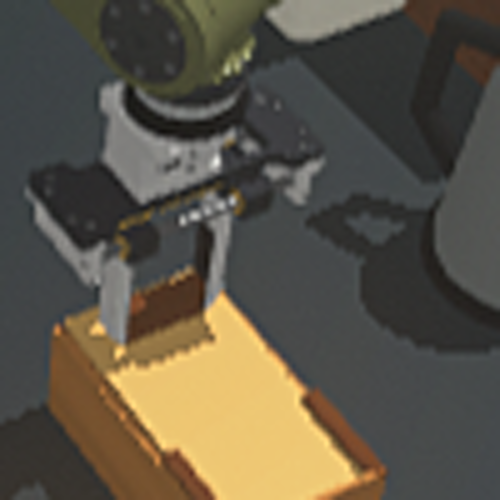

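The bar is held between the pads and has risen 10 mm; the forces are small. I'll draw it a little and check the force.

```bash
python3 -m jog '[{"grip":5.6,"dx":0,"dy":0,"dz":0.5,"spin":0},{"grip":5.6,"dx":0,"dy":0,"dz":1.2,"spin":0},{"grip":5.6,"dx":0,"dy":0,"dz":2,"spin":0},{"grip":5.6,"dx":0,"dy":0,"dz":2,"spin":0}]'
python3 - <<'E'
from h import *
go((368,252.5,102,1.571))
E
```

```text
clock: 4.12
eef_pos: [437.5, 252.8, 102.6]
eef_rot: [-1.571, -0.0, 1.572]
wrist_force: [0.9, -0.1, -0.7]
finger_gap: 60.1
t 4.12 pos [437.5 252.8 102.6] yaw 1.5718 gap 60.1 F [ 0.9 -0.1 -0.7]
(368, 252.5, 102, 1.571) -> dx -0.02 dy 0.06 dz 6.95 spin 0.0  dist 70
```

```bash
python3 -m jog '[{"grip":5.6,"dx":0,"dy":0,"dz":1.2,"spin":0},{"grip":5.6,"dx":0,"dy":0,"dz":2.8,"spin":0},{"grip":5.6,"dx":0,"dy":0,"dz":4.4,"spin":0},{"grip":5.6,"dx":0,"dy":0,"dz":6,"spin":0},{"grip":5.6,"dx":0,"dy":0,"dz":7.5,"spin":0},{"grip":5.6,"dx":0,"dy":0,"dz":7.5,"spin":0},{"grip":5.6,"dx":0,"dy":0,"dz":7.5,"spin":0}]' 55
python3 - <<'E'
from h import *
c=snap('scene','s4',(260,70,400,210),4)
E
```

```text
clock: 5.0
eef_pos: [363.4, 252.8, 102.6]
eef_rot: [-1.571, -0.0, 1.571]
wrist_force: [0.2, -0.6, -1.4]
finger_gap: 59.2
```

View pics/s4.png

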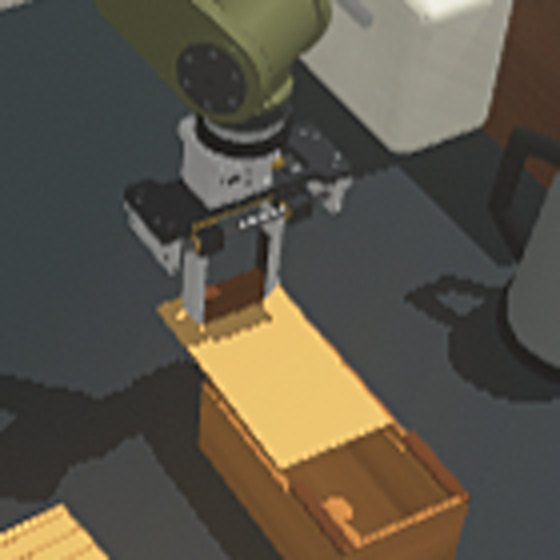

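The lid is out of the rails, front raised and held level. I'll lift it and carry it to the mat.

```bash
python3 -m jog '[{"grip":5.6,"dx":0,"dy":-1.5,"dz":0,"spin":0},{"grip":5.6,"dx":0,"dy":-3.5,"dz":0,"spin":0},{"grip":5.6,"dx":0,"dy":-5.5,"dz":0,"spin":0},{"grip":5.6,"dx":-3,"dy":-6,"dz":0,"spin":0},{"grip":5.6,"dx":-7,"dy":-6,"dz":0,"spin":0},{"grip":5.6,"dx":-11,"dy":-6,"dz":-1,"spin":0},{"grip":5.6,"dx":-15,"dy":-6,"dz":-3,"spin":-1},{"grip":5.6,"dx":-19,"dy":-6,"dz":-6,"spin":-2},{"grip":5.6,"dx":-23,"dy":-6,"dz":-9,"spin":-4},{"grip":5.6,"dx":-26,"dy":-6,"dz":-12,"spin":-5.7},{"grip":5.6,"dx":-27.5,"dy":-6,"dz":-13.1,"spin":-5.7},{"grip":5.6,"dx":-27.5,"dy":-6,"dz":-13.1,"spin":-5.7},{"grip":5.6,"dx":-27.5,"dy":-6,"dz":-13.1,"spin":-5.7}]'
python3 - <<'E'
from h import *
c=snap('scene','s5',(180,80,400,300),3)
snap('top','t5')
go((494.4,-22.5,60,1.672),(494.4,-22.5,23,1.672))
E
```

```text
clock: 6.68
eef_pos: [493.7, -21.5, 162.7]
eef_rot: [-1.571, -0.0, 1.671]
wrist_force: [-0.6, 0.5, -1.0]
finger_gap: 59.4
t 6.78 pos [493.8 -21.4 162.7] yaw 1.6718 gap 59.5 F [-0.2  0.4 -1.7]
(494.4, -22.5, 60, 1.672) -> dx -0.11 dy 10.27 dz -0.05 spin -0.0  dist 103
(494.4, -22.5, 23, 1.672) -> dx -0.11 dy 13.97 dz -0.05 spin -0.0  dist 140
```

View pics/s5.png

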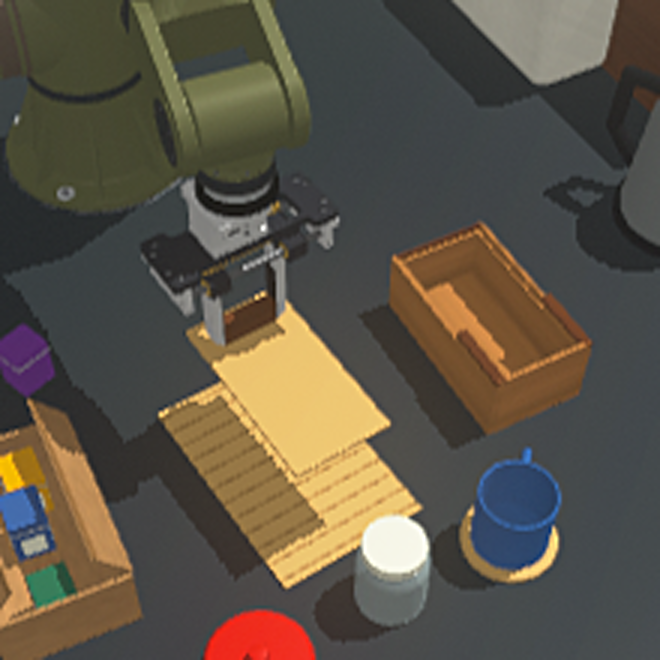

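The lid is level above the mat. I'll lower it, release, and move up.

```bash
python3 -m jog '[{"grip":5.6,"dx":-0.1,"dy":2,"dz":0,"spin":0},{"grip":5.6,"dx":-0.1,"dy":5,"dz":0,"spin":0},{"grip":5.6,"dx":-0.1,"dy":8,"dz":0,"spin":0},{"grip":5.6,"dx":-0.1,"dy":11,"dz":0,"spin":0},{"grip":5.6,"dx":-0.1,"dy":13,"dz":0,"spin":0},{"grip":5.6,"dx":-0.1,"dy":13.6,"dz":0,"spin":0},{"grip":5.6,"dx":-0.1,"dy":13.9,"dz":0,"spin":0},{"grip":5.6,"dx":-0.1,"dy":13.95,"dz":0,"spin":0},{"grip":5.6,"dx":-0.1,"dy":13.95,"dz":0,"spin":0},{"grip":6.5,"dx":-0.1,"dy":13.95,"dz":0,"spin":0},{"grip":7.6,"dx":-0.1,"dy":13.95,"dz":0,"spin":0},{"grip":7.6,"dx":-0.1,"dy":13.95,"dz":0,"spin":0},{"grip":7.6,"dx":-0.1,"dy":13.95,"dz":0,"spin":0},{"grip":7.6,"dx":-0.1,"dy":11,"dz":0,"spin":0},{"grip":7.6,"dx":-0.1,"dy":6,"dz":0,"spin":0},{"grip":7.6,"dx":-0.1,"dy":0,"dz":0,"spin":0}]'
python3 - <<'E'
from h import *
go()
E
```

```text
clock: 8.78
eef_pos: [493.7, -23.2, 163.4]
eef_rot: [-1.569, -0.0, 1.671]
wrist_force: [0.4, -0.1, -0.2]
finger_gap: 76.1
t 8.78 pos [493.7 -23.2 163.4] yaw 1.6708 gap 76.1 F [ 0.4 -0.1 -0.2]
```

```bash
python3 -c "
from h import *
go((551,-277,165,1.51))"
```

```text
t 8.78 pos [493.7 -23.2 163.4] yaw 1.6708 gap 76.1 F [ 0.4 -0.1 -0.2]
(551, -277, 165, 1.51) -> dx -25.82 dy -0.16 dz -3.17 spin 9.2  dist 260
```

```bash
python3 -m jog '[{"grip":0,"dx":-5,"dy":-0.2,"dz":-0.6,"spin":2},{"grip":0,"dx":-11,"dy":-0.2,"dz":-1.3,"spin":4},{"grip":0,"dx":-17,"dy":-0.2,"dz":-2,"spin":6},{"grip":0,"dx":-23,"dy":-0.2,"dz":-3,"spin":8},{"grip":0,"dx":-25.8,"dy":-0.2,"dz":-3.2,"spin":9.2},{"grip":0,"dx":-25.8,"dy":-0.2,"dz":-3.2,"spin":9.2},{"grip":0,"dx":-25.8,"dy":-0.2,"dz":-3.2,"spin":9.2},{"grip":0,"dx":-25.8,"dy":-0.2,"dz":-3.2,"spin":9.2},{"grip":0,"dx":-25.8,"dy":-0.2,"dz":-3.2,"spin":9.2}]'
python3 - <<'E'
from h import *
snap('top','t6',(255,155,395,260),5); snap('scene','s6')
go()
p=monitor.read_state()['eef_pos']
# arc for left flap: hinge y at this x ~ -216, hinge z 85
for th in (.7,.9,1.1,1.3,1.57,1.8,2.1,2.4,2.7,3.0,3.25,3.35):
    if th<1.57: o,u=-55*np.cos(th),55*np.sin(th)-12
    else: o,u=-43*np.cos(th),43*np.sin(th)
    print(th,'dx %.1f dy %.1f'%((-216+o-12.5-p[1])/10,-(85+u+8-p[2])/10))
E
```

```text
clock: 9.9
eef_pos: [552.1, -276.1, 164.8]
eef_rot: [-1.571, 0.0, 1.511]
wrist_force: [0.1, 0.5, 0.6]
finger_gap: 0.1
t 10.0 pos [ 552.  -276.3  164.6] yaw 1.5109 gap 0.3 F [-0.2  0.6 -0.7]
0.7 dx 0.6 dy 4.8
0.9 dx 1.4 dy 4.1
1.1 dx 2.3 dy 3.5
1.3 dx 3.3 dy 3.1
1.57 dx 4.8 dy 2.9
1.8 dx 5.8 dy 3.0
2.1 dx 7.0 dy 3.5
2.4 dx 8.0 dy 4.3
2.7 dx 8.7 dy 5.3
3.0 dx 9.0 dy 6.6
3.25 dx 9.1 dy 7.6
3.35 dx 9.0 dy 8.1
```

View pics/t6.png

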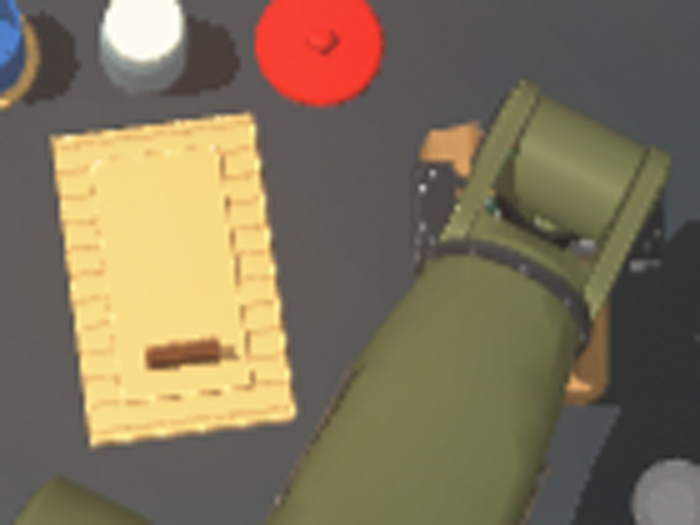

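The lid lies flat in the middle of the mat, with even margins all round. The arm hides the carton. Next is the left flap, following its arc.

```bash
python3 -m jog '[{"grip":0,"dx":-0.3,"dy":2.5,"dz":0,"spin":0},{"grip":0,"dx":-0.3,"dy":4.8,"dz":0,"spin":0},{"grip":0,"dx":0.4,"dy":4.7,"dz":0,"spin":0},{"grip":0,"dx":1.4,"dy":4.2,"dz":0,"spin":0},{"grip":0,"dx":2.3,"dy":3.5,"dz":0,"spin":0},{"grip":0,"dx":3.3,"dy":3.1,"dz":0,"spin":0},{"grip":0,"dx":4.3,"dy":2.9,"dz":0,"spin":0},{"grip":0,"dx":5.4,"dy":2.9,"dz":0,"spin":0},{"grip":0,"dx":6.4,"dy":3.1,"dz":0,"spin":0},{"grip":0,"dx":7.4,"dy":3.6,"dz":0,"spin":0},{"grip":0,"dx":8.2,"dy":4.3,"dz":0,"spin":0},{"grip":0,"dx":8.8,"dy":5.3,"dz":0,"spin":0},{"grip":0,"dx":9.1,"dy":6.6,"dz":0,"spin":0},{"grip":0,"dx":9.1,"dy":7.4,"dz":0,"spin":0},{"grip":0,"dx":9.1,"dy":8.2,"dz":0,"spin":0},{"grip":0,"dx":9.1,"dy":8.2,"dz":0,"spin":0}]'
python3 - <<'E'
from h import *
snap('scene','s7',(130,130,290,290),4)
go()
E
```

```text
clock: 12.0
eef_pos: [557.1, -186.1, 81.7]
eef_rot: [-1.57, -0.0, 1.51]
wrist_force: [0.2, -0.5, 0.7]
finger_gap: 0.2
t 12.05 pos [ 557.4 -186.1   82.3] yaw 1.5101 gap 0.6 F [0.2 0.  0.3]
```

View pics/s7.png

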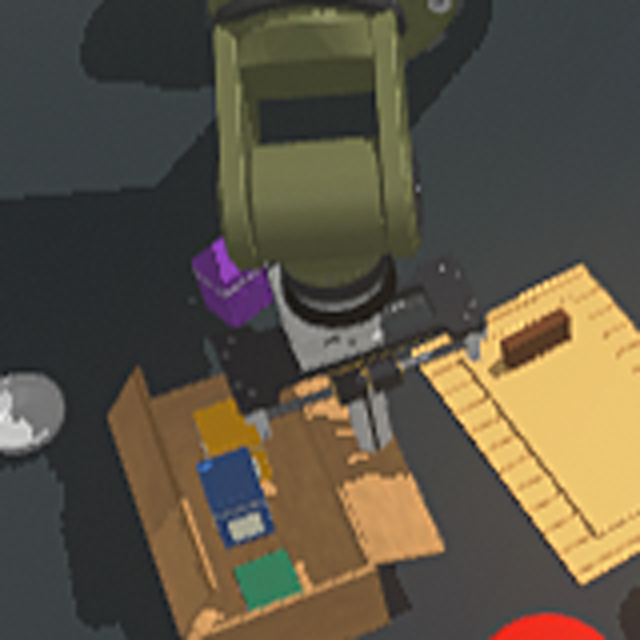

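The left flap lies folded back level. Next is the right flap.

Run:
```python
from h import *
p=np.array([557.4,-186.1,82.0])
print('pre dx %.1f'%((-301-p[1])/10), 'z->165 dy %.1f'%(-(165-p[2])/10))
for th in (.9,1.1,1.3,1.57,1.8,2.1,2.4,2.7,3.0,3.25,3.35):
    if th<1.57: o,u=-55*np.cos(th),55*np.sin(th)-12
    else: o,u=-43*np.cos(th),43*np.sin(th)
    print(th,'dx %.1f dy %.1f'%((-354-o+12.5-p[1])/10,-(85+u+8-p[2])/10))
```

```text
pre dx -11.5 z->165 dy -8.3
0.9 dx -12.1 dy -4.2
1.1 dx -13.0 dy -4.8
1.3 dx -14.1 dy -5.2
1.57 dx -15.5 dy -5.4
1.8 dx -16.5 dy -5.3
2.1 dx -17.7 dy -4.8
2.4 dx -18.7 dy -4.0
2.7 dx -19.4 dy -2.9
3.0 dx -19.8 dy -1.7
3.25 dx -19.8 dy -0.6
3.35 dx -19.7 dy -0.2
```

```bash
python3 -m jog '[{"grip":0,"dx":0,"dy":-5,"dz":0,"spin":0},{"grip":0,"dx":-2,"dy":-8.3,"dz":0,"spin":0},{"grip":0,"dx":-7,"dy":-8.3,"dz":0,"spin":0},{"grip":0,"dx":-11.3,"dy":-8.3,"dz":0,"spin":0},{"grip":0,"dx":-11.3,"dy":-8,"dz":0,"spin":0},{"grip":0,"dx":-11.3,"dy":-4.2,"dz":0,"spin":0},{"grip":0,"dx":-12.2,"dy":-4.2,"dz":0,"spin":0},{"grip":0,"dx":-13.1,"dy":-4.7,"dz":0,"spin":0},{"grip":0,"dx":-14.2,"dy":-5.2,"dz":0,"spin":0},{"grip":0,"dx":-15.2,"dy":-5.4,"dz":0,"spin":0},{"grip":0,"dx":-16.2,"dy":-5.4,"dz":0,"spin":0},{"grip":0,"dx":-17.2,"dy":-5.1,"dz":0,"spin":0},{"grip":0,"dx":-18.1,"dy":-4.6,"dz":0,"spin":0},{"grip":0,"dx":-18.9,"dy":-3.9,"dz":0,"spin":0},{"grip":0,"dx":-19.5,"dy":-2.9,"dz":0,"spin":0},{"grip":0,"dx":-19.8,"dy":-1.7,"dz":0,"spin":0},{"grip":0,"dx":-19.8,"dy":-0.8,"dz":0,"spin":0},{"grip":0,"dx":-19.8,"dy":-0.1,"dz":0,"spin":0},{"grip":0,"dx":-19.8,"dy":-0.1,"dz":0,"spin":0}]'; python3 -m jog '[{"grip":0,"dx":0,"dy":-4,"dz":0,"spin":0},{"grip":4,"dx":6,"dy":-9,"dz":6,"spin":0},{"grip":6,"dx":12,"dy":-10,"dz":12,"spin":0},{"grip":6,"dx":18,"dy":-10,"dz":18,"spin":0},{"grip":6,"dx":18,"dy":-10,"dz":20,"spin":0},{"grip":6,"dx":18,"dy":-10,"dz":20,"spin":0}]'
python3 - <<'E'
from h import *
snap('scene','s8',(130,150,410,310),2.8); snap('top','t8',(195,165,395,285),4)
go()
E
```

```text
clock: 14.42
eef_pos: [545.5, -383.4, 83.1]
eef_rot: [-1.571, -0.0, 1.511]
wrist_force: [-0.3, 0.2, -0.8]
finger_gap: 0.5
clock: 15.18
eef_pos: [355.0, -190.2, 183.8]
eef_rot: [-1.572, 0.0, 1.511]
wrist_force: [0.4, -0.6, 0.0]
finger_gap: 46.7
t 15.28 pos [ 355.4 -190.5  184.1] yaw 1.5111 gap 54.9 F [-0.2 -0.4 -0.1]
```

View pics/t8.png

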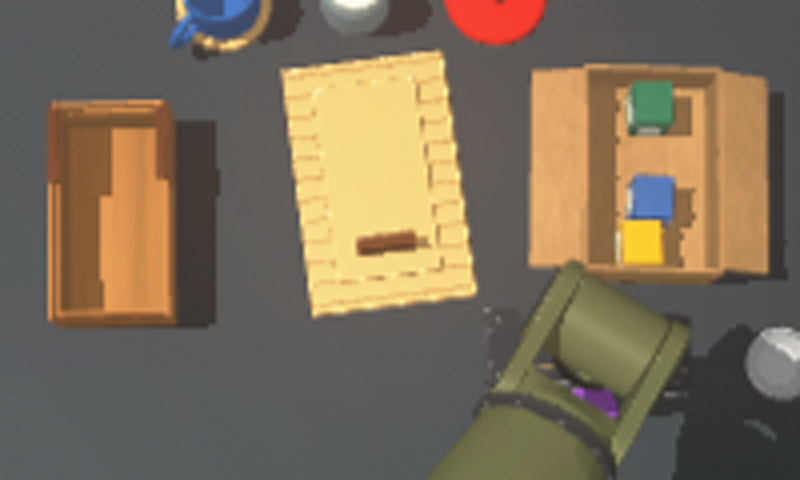

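View pics/s8.png

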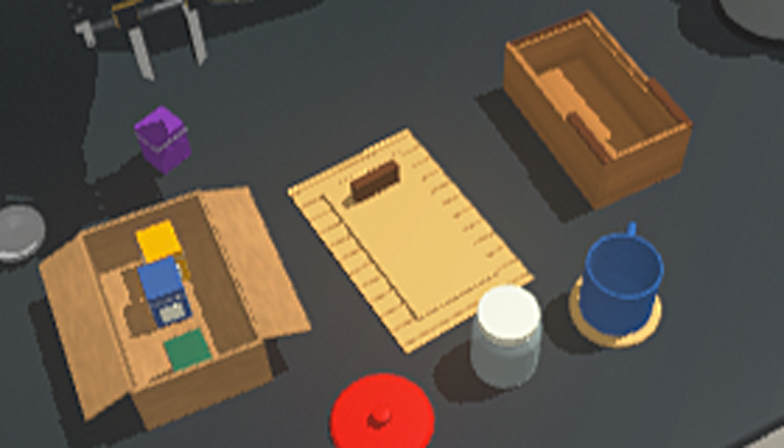

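Both flaps are folded back, the lid is centred on the mat and the caddy is empty. Only green (652,102), blue (652,198) and yellow (642,242) stand in the carton; red is absent. I'll measure the tin tops.

Run:
```python
from h import *
c=load('t8'); hsv=cv2.cvtColor(c["color"],cv2.COLOR_RGB2HSV).astype(int)
roi=np.zeros(hsv.shape[:2],bool); roi[183:232,343:374]=1
for n,lo,hi,hand in [('green',60,95,(652,102)),('blue',100,125,(652,198)),('yellow',20,29,(642,242))]:
    m=roi&(hsv[...,0]>=lo)&(hsv[...,0]<=hi)&(hsv[...,1]>110)
    v=hsv[...,2][m]; t=np.percentile(v,80)*.9
    m2=(m&(hsv[...,2]>t)).astype(np.uint8)
    _,lab,st,_=cv2.connectedComponentsWithStats(m2); k=1+np.argmax(st[1:,4]); ys,xs=np.where(lab==k)
    P=at(c,np.c_[xs,ys].astype(float),66)[:,:2].astype(np.float32)
    r=cv2.minAreaRect(P); print(n,len(xs),'mean',P.mean(0),'rect',r,'hand',at(c,tz(hand),66)[0])
    print('  x range',np.unique(ys),'cols',np.unique(xs))
```

```text
green 70 mean [ 624.8371  -297.04572] rect ((626.2062377929688, -296.3636169433594), (32.89730453491211, 33.183677673339844), 88.29025268554688) hand [ 625.7 -294.7   66. ]
  x range [186 187 188 189 190 191 192 193 194] cols [354 355 356 357 358 359 360 361 362]
blue 81 mean [ 527.80005 -290.6172 ] rect ((527.7999877929688, -290.6500244140625), (32.32024002075195, 33.21400451660156), 87.20753479003906) hand [ 527.3 -289.1   66. ]
  x range [210 211 212 213 214 215 216 217 218] cols [354 355 356 357 358 359 360 361 362]
yellow 103 mean [ 483.9262  -275.75525] rect ((483.7037658691406, -275.95135498046875), (39.12031173706055, 40.44732666015625), 88.56781005859375) hand [ 483.1 -276.6   66. ]
  x range [220 221 222 223 224 225 226 227 228 229 230] cols [350 351 352 353 354 355 356 357 358 359 360]
```

```bash
python3 -c "
from h import *
go((625,-296,165,1.525),(625,-296,39,1.525))"
```

```text
t 15.28 pos [ 355.4 -190.5  184.1] yaw 1.5111 gap 54.9 F [-0.2 -0.4 -0.1]
(625, -296, 165, 1.525) -> dx -8.93 dy 1.91 dz -27.54 spin -0.8  dist 290
(625, -296, 39, 1.525) -> dx -8.93 dy 14.51 dz -27.54 spin -0.8  dist 324
```

```bash
python3 -m jog '[{"grip":6,"dx":-1.8,"dy":0,"dz":-5.5,"spin":0},{"grip":6,"dx":-3.6,"dy":0,"dz":-11,"spin":0},{"grip":6,"dx":-5.4,"dy":0,"dz":-16.5,"spin":0},{"grip":6,"dx":-7.2,"dy":0.5,"dz":-22,"spin":0},{"grip":6,"dx":-8.9,"dy":1.9,"dz":-27.5,"spin":-0.8},{"grip":6,"dx":-8.9,"dy":1.9,"dz":-27.5,"spin":-0.8},{"grip":6,"dx":-8.9,"dy":1.9,"dz":-27.5,"spin":-0.8},{"grip":6,"dx":-8.9,"dy":5,"dz":-27.5,"spin":-0.8},{"grip":6,"dx":-8.9,"dy":8,"dz":-27.5,"spin":-0.8},{"grip":6,"dx":-8.9,"dy":11,"dz":-27.5,"spin":-0.8},{"grip":6,"dx":-8.9,"dy":13.5,"dz":-27.5,"spin":-0.8},{"grip":6,"dx":-8.9,"dy":14.5,"dz":-27.5,"spin":-0.8},{"grip":6,"dx":-8.9,"dy":14.5,"dz":-27.5,"spin":-0.8},{"grip":3.5,"dx":-8.9,"dy":14.5,"dz":-27.5,"spin":-0.8},{"grip":3.5,"dx":-8.9,"dy":14.5,"dz":-27.5,"spin":-0.8},{"grip":3.5,"dx":-8.9,"dy":14.5,"dz":-27.5,"spin":-0.8},{"grip":3.5,"dx":-8.9,"dy":14.5,"dz":-27.5,"spin":-0.8},{"grip":3.5,"dx":-8.9,"dy":14.5,"dz":-27.5,"spin":-0.8}]' 40; python3 -c "
from h import *
go((590,252,165,1.571))"
```

```text
clock: 17.52
eef_pos: [626.1, -297.5, 39.4]
eef_rot: [-1.572, 0.001, 1.524]
wrist_force: [-1.8, 1.2, 5.7]
finger_gap: 39.9
t 17.52 pos [ 626.1 -297.5   39.4] yaw 1.5243 gap 39.9 F [-1.8  1.2  5.7]
(590, 252, 165, 1.571) -> dx 54.72 dy -12.56 dz 6.17 spin -2.7  dist 565
```

```bash
python3 -m jog '[{"grip":3.5,"dx":0,"dy":-4,"dz":0,"spin":0},{"grip":3.5,"dx":0,"dy":-8.5,"dz":0,"spin":0},{"grip":3.5,"dx":1,"dy":-12.5,"dz":0,"spin":0},{"grip":3.5,"dx":6,"dy":-12.5,"dz":0.6,"spin":0},{"grip":3.5,"dx":12,"dy":-12.5,"dz":1.3,"spin":0},{"grip":3.5,"dx":18,"dy":-12.5,"dz":2,"spin":-1},{"grip":3.5,"dx":24,"dy":-12.5,"dz":2.7,"spin":-1},{"grip":3.5,"dx":30,"dy":-12.5,"dz":3.4,"spin":-2},{"grip":3.5,"dx":36,"dy":-12.5,"dz":4.1,"spin":-2},{"grip":3.5,"dx":42,"dy":-12.5,"dz":4.8,"spin":-2.7},{"grip":3.5,"dx":48,"dy":-12.5,"dz":5.5,"spin":-2.7},{"grip":3.5,"dx":52,"dy":-12.5,"dz":6,"spin":-2.7},{"grip":3.5,"dx":54.7,"dy":-12.5,"dz":6.2,"spin":-2.7},{"grip":3.5,"dx":54.7,"dy":-12.5,"dz":6.2,"spin":-2.7},{"grip":3.5,"dx":54.7,"dy":-12.5,"dz":6.2,"spin":-2.7},{"grip":3.5,"dx":54.7,"dy":-12.5,"dz":6.2,"spin":-2.7}]'; python3 -c "
from h import *
go((590,252,42,1.571))"
```

```text
clock: 19.52
eef_pos: [589.5, 250.9, 163.5]
eef_rot: [-1.571, 0.0, 1.57]
wrist_force: [0.3, 0.6, -1.5]
finger_gap: 39.8
t 19.52 pos [589.5 250.9 163.5] yaw 1.5702 gap 39.8 F [ 0.3  0.6 -1.5]
(590, 252, 42, 1.571) -> dx 0.11 dy 12.15 dz -0.05 spin -0.0  dist 121
```

```bash
python3 -m jog '[{"grip":3.5,"dx":0.1,"dy":3,"dz":0,"spin":0},{"grip":3.5,"dx":0.1,"dy":6,"dz":0,"spin":0},{"grip":3.5,"dx":0.1,"dy":9,"dz":0,"spin":0},{"grip":3.5,"dx":0.1,"dy":11,"dz":0,"spin":0},{"grip":3.5,"dx":0.1,"dy":11.8,"dz":0,"spin":0},{"grip":3.5,"dx":0.1,"dy":12.2,"dz":0,"spin":0},{"grip":3.5,"dx":0.1,"dy":12.2,"dz":0,"spin":0}]'; python3 -m jog '[{"grip":4.5,"dx":0,"dy":0,"dz":0,"spin":0},{"grip":5.4,"dx":0,"dy":0,"dz":0,"spin":0},{"grip":5.4,"dx":0,"dy":0,"dz":0,"spin":0},{"grip":5.4,"dx":0,"dy":-4,"dz":0,"spin":0},{"grip":5.4,"dx":0,"dy":-9,"dz":0,"spin":0},{"grip":5.4,"dx":0,"dy":-13,"dz":0,"spin":0},{"grip":6,"dx":-6,"dy":-13,"dz":0,"spin":0}]';  python3 -c "
from h import *
go((528,-290,165,1.525),(528,-290,39,1.525))"
```

```text
clock: 20.4
eef_pos: [589.6, 253.1, 42.1]
eef_rot: [-1.572, -0.0, 1.571]
wrist_force: [-0.3, -0.3, 0.0]
finger_gap: 39.6
clock: 21.28
eef_pos: [590.3, 195.0, 175.0]
eef_rot: [-1.577, -0.002, 1.576]
wrist_force: [2.0, -0.9, -0.2]
finger_gap: 59.4
t 21.27 pos [590.3 195.  175. ] yaw 1.5756 gap 59.4 F [ 2.  -0.9 -0.2]
(528, -290, 165, 1.525) -> dx -48.47 dy 1.00 dz 6.46 spin 2.9  dist 489
(528, -290, 39, 1.525) -> dx -48.47 dy 13.60 dz 6.46 spin 2.9  dist 508
```

```bash
python3 -m jog '[{"grip":6,"dx":-6,"dy":0.5,"dz":0.8,"spin":0.4},{"grip":6,"dx":-12,"dy":0.7,"dz":1.6,"spin":0.8},{"grip":6,"dx":-18,"dy":0.7,"dz":2.4,"spin":1.2},{"grip":6,"dx":-24,"dy":0.7,"dz":3.2,"spin":1.6},{"grip":6,"dx":-30,"dy":0.7,"dz":4,"spin":2},{"grip":6,"dx":-36,"dy":0.7,"dz":4.8,"spin":2.4},{"grip":6,"dx":-42,"dy":0.7,"dz":5.6,"spin":2.6},{"grip":6,"dx":-48.3,"dy":0.7,"dz":6.2,"spin":2.6},{"grip":6,"dx":-48.3,"dy":0.7,"dz":6.2,"spin":2.6},{"grip":6,"dx":-48.3,"dy":0.7,"dz":6.2,"spin":2.6},{"grip":6,"dx":-48.3,"dy":0.7,"dz":6.2,"spin":2.6},{"grip":6,"dx":-48.3,"dy":0.7,"dz":6.2,"spin":2.6}]';  python3 -c "
from h import *
go((528,-290,39,1.525))"
```

```text
clock: 22.78
eef_pos: [528.0, -289.0, 164.7]
eef_rot: [-1.571, 0.0, 1.527]
wrist_force: [-0.5, 0.6, -0.5]
finger_gap: 59.8
t 22.77 pos [ 528.  -289.   164.7] yaw 1.5275 gap 59.8 F [-0.5  0.6 -0.5]
(528, -290, 39, 1.525) -> dx -0.10 dy 12.57 dz 0.00 spin 0.1  dist 126
```

```bash
python3 -m jog '[{"grip":6,"dx":-0.1,"dy":3,"dz":0,"spin":0},{"grip":6,"dx":-0.1,"dy":7,"dz":0,"spin":0},{"grip":6,"dx":-0.1,"dy":10.5,"dz":0,"spin":0},{"grip":6,"dx":-0.1,"dy":12.5,"dz":0,"spin":0},{"grip":6,"dx":-0.1,"dy":12.5,"dz":0,"spin":0},{"grip":3.5,"dx":-0.1,"dy":12.5,"dz":0,"spin":0},{"grip":3.5,"dx":-0.1,"dy":12.5,"dz":0,"spin":0},{"grip":3.5,"dx":-0.1,"dy":12.5,"dz":0,"spin":0},{"grip":3.5,"dx":-0.1,"dy":12.5,"dz":0,"spin":0},{"grip":3.5,"dx":-0.1,"dy":12.5,"dz":0,"spin":0}]';  python3 -c "
from h import *
go((528,252,165,1.571))"
```

```text
clock: 24.02
eef_pos: [528.2, -291.4, 40.7]
eef_rot: [-1.573, 0.001, 1.526]
wrist_force: [-0.4, 0.5, 6.9]
finger_gap: 40.0
t 24.02 pos [ 528.2 -291.4   40.7] yaw 1.526 gap 40.0 F [-0.4  0.5  6.9]
(528, 252, 165, 1.571) -> dx 54.28 dy -12.43 dz 2.45 spin -2.6  dist 557
```

```bash
python3 -m jog '[{"grip":3.5,"dx":0,"dy":-4,"dz":0,"spin":0},{"grip":3.5,"dx":0,"dy":-8.5,"dz":0,"spin":0},{"grip":3.5,"dx":1,"dy":-12.5,"dz":0,"spin":0},{"grip":3.5,"dx":6,"dy":-12.5,"dz":0.2,"spin":0},{"grip":3.5,"dx":12,"dy":-12.5,"dz":0.5,"spin":0},{"grip":3.5,"dx":18,"dy":-12.5,"dz":0.8,"spin":-1},{"grip":3.5,"dx":24,"dy":-12.5,"dz":1.1,"spin":-1},{"grip":3.5,"dx":30,"dy":-12.5,"dz":1.4,"spin":-2},{"grip":3.5,"dx":36,"dy":-12.5,"dz":1.7,"spin":-2},{"grip":3.5,"dx":42,"dy":-12.5,"dz":2,"spin":-2.6},{"grip":3.5,"dx":48,"dy":-12.5,"dz":2.2,"spin":-2.6},{"grip":3.5,"dx":52,"dy":-12.5,"dz":2.4,"spin":-2.6},{"grip":3.5,"dx":54.3,"dy":-12.5,"dz":2.4,"spin":-2.6},{"grip":3.5,"dx":54.3,"dy":-12.5,"dz":2.4,"spin":-2.6},{"grip":3.5,"dx":54.3,"dy":-12.5,"dz":2.4,"spin":-2.6},{"grip":3.5,"dx":54.3,"dy":-12.5,"dz":2.4,"spin":-2.6}]'; python3 -c "
from h import *
go((528,252,42,1.571))"
```

```text
clock: 26.02
eef_pos: [528.2, 251.3, 164.6]
eef_rot: [-1.571, 0.0, 1.57]
wrist_force: [-0.6, 0.4, -1.2]
finger_gap: 39.8
t 26.02 pos [528.2 251.3 164.6] yaw 1.5699 gap 39.8 F [-0.6  0.4 -1.2]
(528, 252, 42, 1.571) -> dx 0.07 dy 12.26 dz 0.02 spin -0.1  dist 123
```

```bash
python3 -m jog '[{"grip":3.5,"dx":0.1,"dy":3,"dz":0,"spin":0},{"grip":3.5,"dx":0.1,"dy":6,"dz":0,"spin":0},{"grip":3.5,"dx":0.1,"dy":9,"dz":0,"spin":0},{"grip":3.5,"dx":0.1,"dy":11,"dz":0,"spin":0},{"grip":3.5,"dx":0.1,"dy":11.8,"dz":0,"spin":0},{"grip":3.5,"dx":0.1,"dy":12.2,"dz":0,"spin":0},{"grip":3.5,"dx":0.1,"dy":12.2,"dz":0,"spin":0}]'; python3 -m jog '[{"grip":4.5,"dx":0,"dy":0,"dz":0,"spin":0},{"grip":5.4,"dx":0,"dy":0,"dz":0,"spin":0},{"grip":5.4,"dx":0,"dy":0,"dz":0,"spin":0},{"grip":5.4,"dx":0,"dy":-4,"dz":0,"spin":0},{"grip":5.4,"dx":0,"dy":-9,"dz":0,"spin":0},{"grip":5.4,"dx":0,"dy":-12.4,"dz":0,"spin":0},{"grip":6,"dx":-6,"dy":-12.4,"dz":0.5,"spin":0.4},{"grip":6,"dx":-12,"dy":-12.4,"dz":1,"spin":0.8},{"grip":6,"dx":-18,"dy":-12.4,"dz":1.5,"spin":1.2},{"grip":6,"dx":-24,"dy":-12.4,"dz":2,"spin":1.6},{"grip":6,"dx":-30,"dy":-12.4,"dz":2.5,"spin":2},{"grip":6,"dx":-36,"dy":-12.4,"dz":3,"spin":2.4},{"grip":6,"dx":-42,"dy":-12.4,"dz":3.5,"spin":2.6},{"grip":6,"dx":-48,"dy":-12.4,"dz":4,"spin":2.6},{"grip":6,"dx":-52.8,"dy":-12.4,"dz":4.5,"spin":2.6},{"grip":6,"dx":-52.8,"dy":-12.4,"dz":4.5,"spin":2.6},{"grip":6,"dx":-52.8,"dy":-12.4,"dz":4.5,"spin":2.6},{"grip":6,"dx":-52.8,"dy":-12.4,"dz":4.5,"spin":2.6}]';  python3 -c "
from h import *
go((483.5,-276.3,39,1.525))"
```

```text
clock: 26.9
eef_pos: [528.4, 253.4, 43.2]
eef_rot: [-1.572, -0.0, 1.571]
wrist_force: [-0.1, 0.2, -1.0]
finger_gap: 39.7
clock: 29.15
eef_pos: [483.6, -273.5, 166.6]
eef_rot: [-1.571, 0.0, 1.527]
wrist_force: [0.2, 0.1, 0.1]
finger_gap: 60.2
t 29.15 pos [ 483.6 -273.5  166.6] yaw 1.5274 gap 60.2 F [0.2 0.1 0.1]
(483.5, -276.3, 39, 1.525) -> dx -0.28 dy 12.76 dz -0.01 spin 0.1  dist 128
```

```bash
python3 -m jog '[{"grip":6,"dx":-0.3,"dy":3,"dz":0,"spin":0},{"grip":6,"dx":-0.3,"dy":7,"dz":0,"spin":0},{"grip":6,"dx":-0.3,"dy":10.5,"dz":0,"spin":0},{"grip":6,"dx":-0.3,"dy":12.7,"dz":0,"spin":0},{"grip":6,"dx":-0.3,"dy":12.7,"dz":0,"spin":0},{"grip":3.5,"dx":-0.3,"dy":12.7,"dz":0,"spin":0},{"grip":3.5,"dx":-0.3,"dy":12.7,"dz":0,"spin":0},{"grip":3.5,"dx":-0.3,"dy":12.7,"dz":0,"spin":0},{"grip":3.5,"dx":-0.3,"dy":12.7,"dz":0,"spin":0},{"grip":3.5,"dx":-0.3,"dy":12.7,"dz":0,"spin":0}]';  python3 -c "
from h import *
go((466,252,165,1.571))"
```

```text
clock: 30.4
eef_pos: [483.6, -277.7, 40.5]
eef_rot: [-1.572, 0.001, 1.526]
wrist_force: [-1.6, 1.6, 7.1]
finger_gap: 40.0
t 30.4 pos [ 483.6 -277.7   40.5] yaw 1.526 gap 40.0 F [-1.6  1.6  7.1]
(466, 252, 165, 1.571) -> dx 52.84 dy -12.45 dz 4.14 spin -2.6  dist 544
```

```bash
python3 -m jog '[{"grip":3.5,"dx":0,"dy":-4,"dz":0,"spin":0},{"grip":3.5,"dx":0,"dy":-8.5,"dz":0,"spin":0},{"grip":3.5,"dx":1,"dy":-12.5,"dz":0,"spin":0},{"grip":3.5,"dx":6,"dy":-12.5,"dz":0.4,"spin":0},{"grip":3.5,"dx":12,"dy":-12.5,"dz":0.9,"spin":0},{"grip":3.5,"dx":18,"dy":-12.5,"dz":1.4,"spin":-1},{"grip":3.5,"dx":24,"dy":-12.5,"dz":1.9,"spin":-1},{"grip":3.5,"dx":30,"dy":-12.5,"dz":2.4,"spin":-2},{"grip":3.5,"dx":36,"dy":-12.5,"dz":2.8,"spin":-2},{"grip":3.5,"dx":42,"dy":-12.5,"dz":3.2,"spin":-2.6},{"grip":3.5,"dx":48,"dy":-12.5,"dz":3.7,"spin":-2.6},{"grip":3.5,"dx":52.8,"dy":-12.5,"dz":4.1,"spin":-2.6},{"grip":3.5,"dx":52.8,"dy":-12.5,"dz":4.1,"spin":-2.6},{"grip":3.5,"dx":52.8,"dy":-12.5,"dz":4.1,"spin":-2.6},{"grip":3.5,"dx":52.8,"dy":-12.5,"dz":4.1,"spin":-2.6}]'; python3 -c "
from h import *
go((466,252,42,1.571))"
```

```text
clock: 32.28
eef_pos: [466.0, 250.7, 164.6]
eef_rot: [-1.571, 0.0, 1.57]
wrist_force: [0.7, 0.3, -1.1]
finger_gap: 39.6
t 32.27 pos [466.  250.7 164.6] yaw 1.5699 gap 39.6 F [ 0.7  0.3 -1.1]
(466, 252, 42, 1.571) -> dx 0.13 dy 12.26 dz 0.00 spin -0.1  dist 123
```

Next I'll lower it, release, and retreat toward the robot's left front, clear of everything.

```bash
python3 -m jog '[{"grip":3.5,"dx":0.1,"dy":3,"dz":0,"spin":0},{"grip":3.5,"dx":0.1,"dy":6,"dz":0,"spin":0},{"grip":3.5,"dx":0.1,"dy":9,"dz":0,"spin":0},{"grip":3.5,"dx":0.1,"dy":11,"dz":0,"spin":0},{"grip":3.5,"dx":0.1,"dy":11.8,"dz":0,"spin":0},{"grip":3.5,"dx":0.1,"dy":12.2,"dz":0,"spin":0},{"grip":3.5,"dx":0.1,"dy":12.2,"dz":0,"spin":0}]'; python3 -m jog '[{"grip":4.5,"dx":0,"dy":0,"dz":0,"spin":0},{"grip":5.4,"dx":0,"dy":0,"dz":0,"spin":0},{"grip":5.4,"dx":0,"dy":0,"dz":0,"spin":0},{"grip":5.4,"dx":0,"dy":-4,"dz":0,"spin":0},{"grip":5.4,"dx":0,"dy":-9,"dz":0,"spin":0},{"grip":5.4,"dx":0,"dy":-13,"dz":0,"spin":0},{"grip":6,"dx":0,"dy":-17,"dz":5,"spin":0},{"grip":6,"dx":0,"dy":-17,"dz":10,"spin":0},{"grip":6,"dx":0,"dy":-17,"dz":14,"spin":0},{"grip":6,"dx":0,"dy":-17,"dz":14,"spin":0},{"grip":6,"dx":0,"dy":-17,"dz":14,"spin":0}]';  python3 - <<'E'
from h import *
c=snap('top','t9',(195,165,395,285),4); s=snap('scene','s9',(130,110,410,310),2.8)
go()
E
```

```text
clock: 33.15
eef_pos: [466.2, 252.7, 43.1]
eef_rot: [-1.572, -0.0, 1.571]
wrist_force: [-1.2, 0.2, -0.6]
finger_gap: 39.7
clock: 34.52
eef_pos: [326.4, 252.8, 212.7]
eef_rot: [-1.571, -0.0, 1.572]
wrist_force: [0.4, -1.0, -0.0]
finger_gap: 59.9
t 34.62 pos [326.5 252.7 212.3] yaw 1.5708 gap 60.0 F [ 0.7 -0.   0.1]
```

View pics/t9.png

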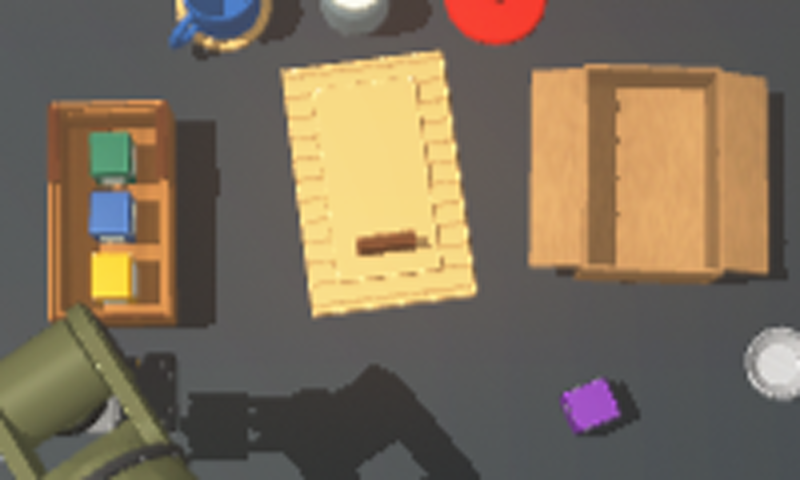

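The top view shows all three tins upright and apart in the caddy, at (112,155), (112,215) and (112,277). The carton is empty with both flaps back, the lid is centred on the mat and the bystanders haven't moved. I'll wait briefly and check the lid again in case it gets knocked.

```bash
python3 -m jog '[{"grip":6,"dx":0,"dy":0,"dz":0,"spin":0},{"grip":6,"dx":0,"dy":0,"dz":0,"spin":0},{"grip":6,"dx":0,"dy":0,"dz":0,"spin":0},{"grip":6,"dx":0,"dy":0,"dz":0,"spin":0},{"grip":6,"dx":0,"dy":0,"dz":0,"spin":0},{"grip":6,"dx":0,"dy":0,"dz":0,"spin":0},{"grip":6,"dx":0,"dy":0,"dz":0,"spin":0},{"grip":6,"dx":0,"dy":0,"dz":0,"spin":0},{"grip":6,"dx":0,"dy":0,"dz":0,"spin":0},{"grip":6,"dx":0,"dy":0,"dz":0,"spin":0},{"grip":6,"dx":0,"dy":0,"dz":0,"spin":0},{"grip":6,"dx":0,"dy":0,"dz":0,"spin":0},{"grip":6,"dx":0,"dy":0,"dz":0,"spin":0},{"grip":6,"dx":0,"dy":0,"dz":0,"spin":0},{"grip":6,"dx":0,"dy":0,"dz":0,"spin":0},{"grip":6,"dx":0,"dy":0,"dz":0,"spin":0}]' >/dev/null
python3 - <<'E'
from h import *
c=snap('top','t10'); s=snap('scene','s10',(130,110,410,310),2.8)
a=load('t9')["color"].astype(int); b=c["color"].astype(int)
print('changed px table area',(np.abs(a-b).max(2)>40)[165:285,195:395].sum(), 'since t8 on mat',(np.abs(load('t8')["color"].astype(int)-b).max(2)>40)[175:247,262:316].sum())
print('grip bar top', at(c,tz((386,243)),42), 'expected lid grip 494,-22.5')
for n,p in [('green',(112,155)),('blue',(112,215)),('yellow',(112,277))]: print(n,at(c,tz(p),68)[0])
E
```

```text
changed px table area 2 since t8 on mat 0
grip bar top [[493.1 -21.6  42. ]] expected lid grip 494,-22.5
green [586.7 252.   68. ]
blue [525.4 252.4  68. ]
yellow [462.9 252.7  68. ]
```

View pics/s10.png

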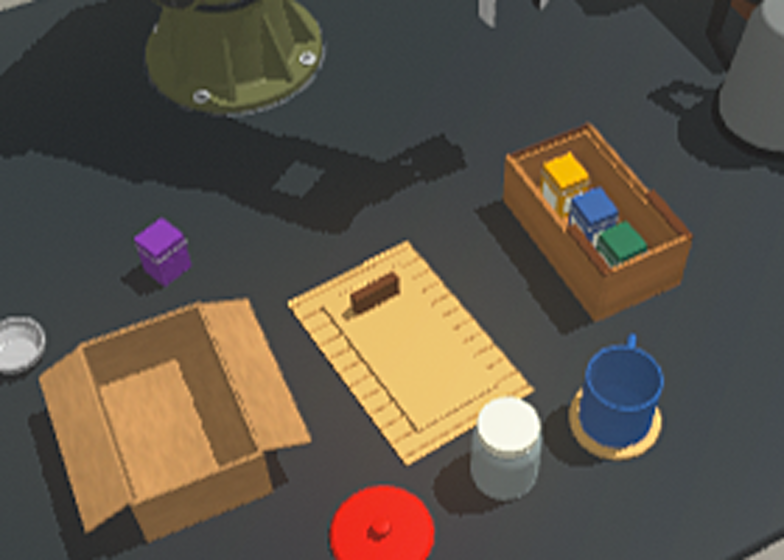

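The scene view agrees: tins upright in the caddy near (565,170), (595,205) and (622,245), the carton empty, and the lid flat with its grip up. I'm handing the job in.

```bash
python3 -c "
from cell import ticket; print(ticket.sign_off())"
```

```text
the job is handed in; nothing more can be done
None
```

The job is done and handed in at about 37 s of the 210 s allowed. I raised the lid's grip end over the lip, drew it out and laid it flat, grip up, in the middle of the mat. I then folded both carton flaps back and moved the green, blue and yellow tins into the caddy. There was no red tin (tin2) in the carton, and I left the purple look-alike alone.

**Last checks:**
- **Tins:** all three stand upright and apart in a row on the caddy floor. The carton is empty.
- **Lid:** its grip is within about 1–2 mm of where I aimed. It had not moved between the picture taken after the flaps were folded and the final one, so I saw no knock.
- **Flaps:** both look folded back level in the pictures. I did not measure their angles.
- **Other things:** the mat area and the bystanders in view had not moved, and the robot was touching nothing.

**Failed or disagreeing:** my first move was refused because its rows were incomplete, and nothing moved. When I gripped the tins, the wrist showed a 6–7 N upward force. Blue and yellow may have been released about 1 mm above the caddy floor.

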